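# Make up two practical-class kits from the reagent stock

### The job

Make up the two kits for the chemistry class: the blue carrier gets the yellow-capped amber bottle, the amber dropping bottle with the red teat and the white wash bottle with the pointed spout; the red carrier gets the white-capped amber bottle and the jar with the blue lid. Stand each one upright on the floor of a compartment of its own, keeping it upright on the way and setting it down without dropping it, and let go. The rest of the stock stays standing where it is, and both carriers stay flat on the bench.

Things in the scene. Friction and masses are not known exactly. Their poses are not given: they have to be found in the camera images.
- bottle_yellow_mid (a point): amber glass bottle with a yellow screw cap and a white label, upright, round, 46 mm diameter and straight-sided from 2 to 56 mm above its base, cap 33 mm diameter, 86 mm tall, about 0.15 kg. The point is on its axis, half-way up (43 mm above its base)
- bottle_white_mid (a point): amber glass bottle with a white screw cap and a white label, upright, round, 46 mm diameter and straight-sided from 2 to 56 mm above its base, cap 33 mm diameter, 86 mm tall, about 0.15 kg. The point is on its axis, half-way up (43 mm above its base)
- jar_blue_mid (a point): white plastic jar with a flat blue lid, upright, round, 51 mm diameter and straight-sided from 2 to 54 mm above its base, lid 42 mm diameter, 84 mm tall, about 0.13 kg. The point is on its axis, half-way up (42 mm above its base)
- dropper_mid (a point): amber glass dropping bottle: black collar with a small red rubber teat on top, white label, upright, round, 44 mm diameter and straight-sided from 2 to 55 mm above its base, 90 mm tall to the tip of the teat, about 0.12 kg. The point is on its axis, half-way up (45 mm above its base)
- squeeze_mid (a point): white plastic squeeze wash bottle without a label: black collar with a pointed white spout on top, upright, rigid, round, 47 mm diameter and straight-sided from 2 to 54 mm above its base, 92 mm tall to the tip of the spout, about 0.12 kg. The point is on its axis, half-way up (46 mm above its base)
- carrier_blue: blue plastic bottle carrier, 232 mm long (own x; 272 mm over the end grip lips), 80 mm wide (y), walls 20 mm high, 4 mm thick. Three open 72 mm square compartments in a row, centred at x = -76, 0, +76 mm, y = 0, floor 4 mm above the bench. Origin: centre of its underside, z up. Loose, 0.7 kg, empty at the start, its length within about 0.3 rad of world x
- carrier_red: red plastic bottle carrier, 232 mm long (own x; 272 mm over the end grip lips), 80 mm wide (y), walls 20 mm high, 4 mm thick. Three open 72 mm square compartments in a row, centred at x = -76, 0, +76 mm, y = 0, floor 4 mm above the bench. Origin: centre of its underside, z up. Loose, 0.7 kg, empty at the start, its length within about 0.3 rad of world x
- bottle_black_mid (a point): stock that stays: amber glass bottle with a black screw cap and a white label, upright, round, 46 mm diameter and straight-sided from 2 to 56 mm above its base, cap 33 mm diameter, 86 mm tall, about 0.15 kg. The point is on its axis, half-way up (43 mm above its base)
- jar_orange_mid (a point): stock that stays: white plastic jar with a flat orange lid, upright, round, 51 mm diameter and straight-sided from 2 to 54 mm above its base, lid 42 mm diameter, 84 mm tall, about 0.13 kg. The point is on its axis, half-way up (42 mm above its base)
- bottle_green_mid (a point): stock that stays: green glass bottle with a green ball stopper, upright, round, 46 mm diameter, 87 mm tall, about 0.15 kg. The point is on its axis, half-way up (43.5 mm above its base)

How it is judged (in metres and radians):
At the end, for the whole second after the job is handed in: Each named thing stands in its own compartment of its carrier: released, at rest, upright within 0.1 rad, on the floor (height within 8 mm). Black-capped bottle, orange-lidded jar and green bottle upright within 0.15 rad, within 30 mm of their start. Both carriers flat on the bench (x of bottle_yellow_mid in the frame of carrier_blue between -0.11 and 0.11 m and y of bottle_yellow_mid in the frame of carrier_blue between -0.03 and 0.03 m and z of bottle_yellow_mid in the frame of carrier_blue between 0.039 and 0.055 m and angle between each of bottle_yellow_mid, dropper_mid, squeeze_mid, bottle_white_mid, jar_blue_mid's own z axis and vertical below 0.1 rad and linear speed of each of bottle_yellow, dropper, squeeze, bottle_white, jar_blue below 0.02 m/s and x of dropper_mid in the frame of carrier_blue between -0.11 and 0.11 m and y of dropper_mid in the frame of carrier_blue between -0.03 and 0.03 m and z of dropper_mid in the frame of carrier_blue between 0.041 and 0.057 m and x of squeeze_mid in the frame of carrier_blue between -0.11 and 0.11 m and y of squeeze_mid in the frame of carrier_blue between -0.03 and 0.03 m and z of squeeze_mid in the frame of carrier_blue between 0.042 and 0.058 m and x of bottle_white_mid in the frame of carrier_red between -0.11 and 0.11 m and y of bottle_white_mid in the frame of carrier_red between -0.03 and 0.03 m and z of bottle_white_mid in the frame of carrier_red between 0.039 and 0.055 m and x of jar_blue_mid in the frame of carrier_red between -0.11 and 0.11 m and y of jar_blue_mid in the frame of carrier_red between -0.03 and 0.03 m and z of jar_blue_mid in the frame of carrier_red between 0.038 and 0.054 m and angle between each of carrier_blue, carrier_red's own z axis and vertical below 0.06 rad and height (world z) of each of carrier_blue, carrier_red below 0.01 m and distance of each of bottle_black_mid, jar_orange_mid, bottle_green_mid from where it was at the start of the episode below 0.03 m and angle between each of bottle_black_mid, jar_orange_mid, bottle_green_mid's own z axis and vertical below 0.15 rad); the robot touches nothing.
It fails at once if one of the things for the kits is tipped by more than about 30 degrees (angle between any of bottle_yellow_mid, dropper_mid, squeeze_mid, bottle_white_mid, jar_blue_mid's own z axis and vertical above 0.52 rad).
It fails at once if one of the things for the kits is dropped (moves faster than 0.7 m/s with no finger on it, a fall of about 25 mm) ((linear speed of bottle_yellow above 0.7 m/s and contact force between the fingers and bottle_yellow below 0.05 N) or (linear speed of dropper above 0.7 m/s and contact force between the fingers and dropper below 0.05 N) or (linear speed of squeeze above 0.7 m/s and contact force between the fingers and squeeze below 0.05 N) or (linear speed of bottle_white above 0.7 m/s and contact force between the fingers and bottle_white below 0.05 N) or (linear speed of jar_blue above 0.7 m/s and contact force between the fingers and jar_blue below 0.05 N)).
It fails at once if stock that stays is knocked over or shifted by more than 30 mm (distance of any of bottle_black_mid, jar_orange_mid, bottle_green_mid from where it was at the start of the episode above 0.03 m or angle between any of bottle_black_mid, jar_orange_mid, bottle_green_mid's own z axis and vertical above 0.52 rad).
It also fails if it takes over 147 s, if anything falls off the work surface, if the arm or the gripper's body presses on something with over 40 N, if the wrist force passes 120 N, or if a joint passes its speed limit or range.

### The arm

A 7-joint arm with a two-finger parallel gripper is mounted at the origin on the work surface. World frame = base frame: x ahead of the robot, y to its left, z up, the work surface at z = 0. Lengths are in mm, angles in rad, forces in N, time in s.
With the tool pointing down it reaches from about 400 to 875 mm from the base axis. Payload 4.4 kg.
Tool frame: the origin (TCP) lies on the mounting face of the last link; the fingertips stand 173 mm ahead of it and the grasp point (between the pads) lies 155 mm ahead of it; z points along the fingers, y is the line along which they close (so a half turn about z gives the same grasp; the last joint's range is limited). The gripper opens to 85 mm and grips with 20 to 120 N. Pads are 22 mm wide; open, the fingers measure 114 mm over their backs; the gripper's body (76 mm by 85 mm) begins 54 mm behind the grasp point. The pads swing forward as they close: fully open they stand 13 mm farther back than shut.
Start: joints at [-1.315, 0.628, 0.038, 1.517, -0.027, 0.996, -0.02], TCP at [205.56, 616.653, 404.713] pointing down, gripper open.
Joint ranges: [-3.06, 3.06], [-0.37, 2.12], [-1.25, 1.32], [0.18, 2.47], [-1.1, 4.24], [0.23, 1.98], [-2.94, 2.94]. Speed limits (rad/s): [2.57, 2.57, 3.14, 3.14, 3.14, 3.14, 3.14].

### API

Orientations are given as [roll, pitch, yaw] about the fixed x, y, z axes, in that order (R = Rz(yaw) Ry(pitch) Rx(roll)).
In Python, from cell import * gives the robot as it stands. The module is installed in compiled form; this text tells all that it offers.
- The arm moves only by the tool jog_arm, never from a script. Its argument "steps" is a list of rows, each a list of 7 numbers: the opening, from -1 (shut) to 1 (fully open), so that 0 is half open, then the shift along the tool's x, y, z as a fraction of full scale, then the turn, a rotation vector about the tool's x, y, z as a fraction of full scale. A call has 1 to 10 rows; each row shifts and turns the commanded pose from where the row before left it, along the tool's axes as they then stand; what a row does not reach is not made up. Full scale, the value 1, is 500 mm for a shift and 2 rad for a turn. A row lasts 1/8 s, in which the tool goes at most 62.5 mm and 10.7 degrees, less where a joint would pass 70% of its speed; a pose out of reach is approached as far as the arm can. A call with a number of a shift or a turn outside -1 to 1 is refused whole. A call with a gripper value outside its range is refused whole. The fingers move at their own pace and stop on an object; the grip force is fixed at half the most. Time passes only in rows, so rows that do not move let the fingers close. It gives the time, the measured TCP pose, the force, the opening and the grip force at its end, in the units of the state.
- read_state(): the state, without advancing time (a new reading comes with each control period).
- get_image(name): name is "scene" or "top"; returns a dict with "pixels" (400x640x3 uint8, red, green, blue), "depth" (400x640 float32, mm along the optical axis (not along the pixel's ray), 0 where there is no reading), "vertical_fov" (degrees; the focal length in pixels is half the picture's height over the tangent of half this angle, whatever the lens; pixels are square), "cx", "cy" (the principal point, pixels), "R" (3x3) and "t" (3): a world point X has camera coordinates R X + t. Camera axes: x right, y down, z forward; pixel columns grow to the right and rows downward; lengths in mm; the calibration is good to about 2 mm. A picture is of the moment at which its call begins.
- finish_job(): hands the job in; it is judged then, once.
The state is a dict: "clock": time; "qpos": joint angles; "qd": joint speeds; "tau": joint torques, N m; "eef_pos": TCP position; "tool_rot": TCP orientation; "force": force on the tool from outside, world axes, zero at the start; "torque": the same for the moment, N m; "width": finger opening in mm; "gripper_force": force on a finger pad.
Only numpy, scipy, OpenCV 4.12 (cv2) and the standard library are available. Lean on these libraries where they do the work, as an engineer would, in place of code of your own. Each camera call takes 0.05 s, during which the arm holds its last target. There are 200 camera calls.

## Working session

There is one attempt and no reset: what is moved stays moved. The work goes in short steps, Python scripts to look and compute and a tool call to move; the robot and the scene stay as the last step left them, time stands still between calls to the robot, and variables do not carry over. Pictures are saved under pics/ and viewed, at most 14 in all, crops included, and the job is handed in when it is done.

Besides the shell and the picture viewer there is one more tool, called after "Call:" by a JSON object that holds its "fn" and its "kwargs", one argument or row to a line. jog_arm: Moves the arm, as the interface text tells. Shift numbers are shares of 500 mm and turn numbers shares of 2 rad, none past 1 either way. Its arguments: {"type":"object","properties":{"steps":{"type":"array"}},"required":["steps"]}

```bash
mkdir -p pics; cat > h.py <<'E'
from cell import *
import numpy as np, cv2
def shot(n,f):
    im=get_image(n); cv2.imwrite('pics/'+f,im['pixels'][:,:,::-1]); np.savez('pics/'+f+'.npz',**im); return im
def cloud(im):
    f=200/np.tan(np.radians(im['vertical_fov'])/2); v,u=np.mgrid[0:400,0:640]
    d=im['depth']; P=np.stack([(u-im['cx'])*d/f,(v-im['cy'])*d/f,d],-1)
    return (P-im['t'])@im['R']
E
python3 - <<'E'
from h import *
for n in('scene','top'):
    im=shot(n,n+'1.png'); print(n,im['vertical_fov'],im['cx'],im['cy'],-np.array(im['R']).T@im['t'])
s=read_state(); print({k:np.round(s[k],3) for k in s})
E
```

```text
scene 47.53411868278482 320.70029812772657 196.5780665886074 [888.51680275 637.1206522  749.48653989]
top 53.3343421973948 320.58097281816123 204.77195137401094 [380.10645636 -11.07411349 887.44988559]
{'clock': np.float64(0.1), 'qpos': array([-1.315,  0.629,  0.038,  1.518, -0.027,  0.996, -0.02 ]), 'qd': array([ 0.001, -0.001, -0.   , -0.002,  0.   , -0.002, -0.   ]), 'tau': array([ 3.0000e-03, -5.6453e+01,  1.2300e+00, -1.9397e+01,  1.1000e-02,
        5.0000e-03,  0.0000e+00]), 'eef_pos': array([205.48 , 616.409, 403.878]), 'tool_rot': array([-3.14,  0.  ,  2.82]), 'force': array([-0.054, -0.541,  0.715]), 'torque': array([0.004, 0.048, 0.003]), 'gripper_force': np.float64(0.0), 'width': np.float64(85.473)}
```

View pics/top1.png

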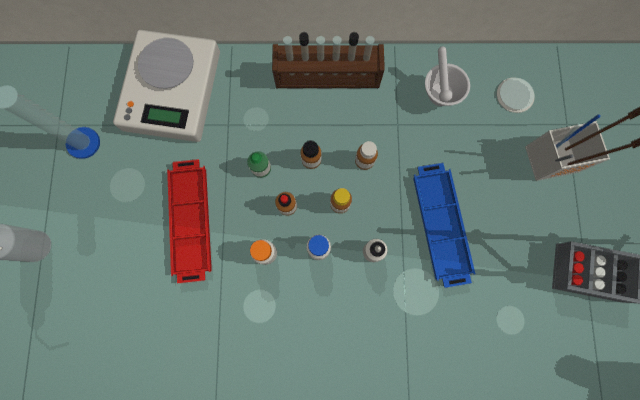

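View pics/scene1.png

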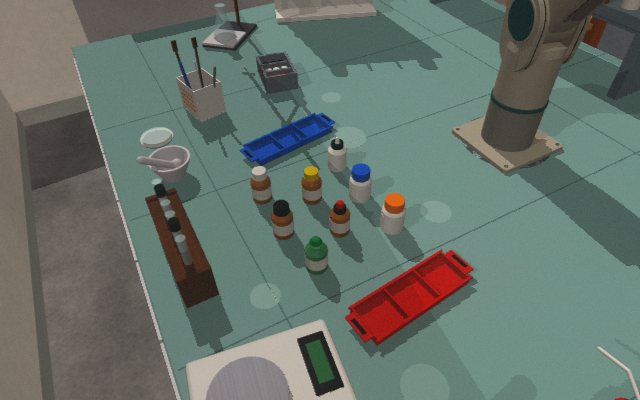

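The top view has image up as +x and left as +y. The pixel positions are:

| Item | Pixel (u,v) |
|---|---|
| White cap | (368,150) |
| Yellow | (342,198) |
| Red teat | (286,201) |
| Blue lid | (319,246) |
| Wash bottle | (377,249) |
| Black | (311,150) |
| Green | (258,160) |
| Orange | (262,251) |
| Red carrier | about (189,221) |
| Blue carrier | about (443,225) |

The scene view shows the same layout from the side.

```bash
cat > loc.py <<'E'
from h import *
from scipy.optimize import least_squares
import sys
px=dict(white=(368,150,46,86),yellow=(342,198,46,86),dropper=(286,201,44,90),jar=(319,246,51,84),squeeze=(377,249,47,92),black=(311,150,46,86),green=(258,160,46,87),orange=(262,251,51,84))
def locate(tag,px=px):
    top=np.load(f'pics/top{tag}.png.npz');sc=np.load(f'pics/scene{tag}.png.npz')
    T=cloud(top);S=cloud(sc);A=np.concatenate([T.reshape(-1,3),S.reshape(-1,3)])
    for k,(u,v,D,h) in px.items():
        c=np.nanmedian(T[v-3:v+4,u-3:u+4].reshape(-1,3),0)
        z0=c[2]; c=c[:2]; zz=None
        for _ in range(4):
            B=A[(np.hypot(*(A[:,:2]-c).T)<40)&(A[:,2]>10)&(A[:,2]<52)]
            c=least_squares(lambda p:np.hypot(*(B[:,:2]-p).T)-D/2,c,loss='soft_l1',f_scale=2).x
        r=np.hypot(*(B[:,:2]-c).T)-D/2
        M=A[(np.hypot(*(A[:,:2]-c).T)<12)]
        print(k,c.round(1),len(B),'res',np.median(abs(r)).round(1),'topz',np.percentile(M[:,2],98).round(1))
    return T,S,top,sc
def carriers(T,S,top,sc):
    hsv=[cv2.cvtColor(i['pixels'],cv2.COLOR_RGB2HSV) for i in(top,sc)]
    for n,lo,hi in(('red',(0,150,60),(8,255,255)),('blue',(105,150,60),(125,255,255))):
        P=T[cv2.inRange(hsv[0],lo,hi)>0]
        big=(P[:,2]>12)&(P[:,2]<26)&(abs(P[:,0]-370)<190)&((P[:,1]>150) if n=='red' else (P[:,1]<-150))
        (cx,cy),(w,h),a=cv2.minAreaRect(P[big][:,:2].astype(np.float32))
        print(n,big.sum(),round(cx,1),round(cy,1),round(w,1),round(h,1),round(a,2))
if __name__=='__main__': carriers(*locate(sys.argv[1]))
E
python3 loc.py 1
```

```text
white [ 657.9 -114.6] 381 res 0.7 topz 89.3
yellow [556.  -56.4] 342 res 0.7 topz 89.3
dropper [550.3  63.1] 350 res 0.6 topz 90.5
jar [454.4  -8.2] 329 res 0.7 topz 87.1
squeeze [ 447.2 -129. ] 293 res 0.8 topz 92.0
black [660.2   9.1] 385 res 0.7 topz 89.2
green [639.9 124.8] 417 res 0.5 topz 88.7
orange [444.4 109.6] 378 res 0.7 topz 86.9
red 921 473.5 275.7 181.8 85.6 6.0
blue 961 470.6 -288.6 194.9 85.3 9.37
```

```bash
sed -i 's/(abs(P\[:,0\]-370)<190)/(abs(P[:,0]-480)<240)/' loc.py; sed -i 's/        print(n,big.sum/        Q=P[(P[:,2]<26)\&(P[:,2]>1)\&(abs(P[:,1]-cy)<75)\&(abs(P[:,0]-cx)<165)];print(cv2.minAreaRect(Q[:,:2].astype(np.float32)))\n        print(cv2.boxPoints(((cx,cy),(w,h),a)).round());print(n,big.sum/' loc.py; python3 loc.py 1 | tail -14
```

```text
green [639.9 124.8] 417 res 0.5 topz 88.7
orange [444.4 109.6] 378 res 0.7 topz 86.9
((517.6073608398438, 280.35565185546875), (270.48663330078125, 85.55350494384766), 6.000246047973633)
[[379. 309.]
 [388. 224.]
 [657. 252.]
 [648. 337.]]
red 1368 517.6 280.4 270.5 85.6 6.0
((507.86651611328125, -282.4832763671875), (270.3844299316406, 85.37211608886719), 9.354881286621094)
[[ 368. -262.]
 [ 381. -347.]
 [ 648. -303.]
 [ 634. -218.]]
blue 1393 507.9 -282.5 270.4 85.4 9.35
```

```bash
python3 - <<'E'
from h import *
for n in('top','scene'):
    d=np.load(f'pics/{n}1.png.npz');P=cloud(d)
    if n=='top':
        for u,v in((8,97),(40,118),(82,143),(5,240),(30,243),(600,120),(440,60),(355,40)):print(u,v,P[v,u].round())
    m=(P[...,2]>130)&(P[...,0]<900)&(P[...,0]>-100)&(abs(P[...,1])<750)
    Q=P[m]; k,c=np.unique((Q//80).astype(int)*80,axis=0,return_counts=True)
    print([(*a,b) for a,b in zip(k.tolist(),c) if b>20])
E
```

```text
8 97 [700. 535. 238.]
40 118 [690. 526. 169.]
82 143 [690. 526.  31.]
5 240 [461. 595. 122.]
30 243 [461. 587.  66.]
600 120 [ 757. -674.    1.]
440 60 [ 865. -278.   81.]
355 40 [863. -82. 158.]
[(320, -80, 880, np.int64(1032)), (560, -640, 80, np.int64(41)), (560, -640, 160, np.int64(61)), (560, -560, 80, np.int64(28)), (640, -640, 80, np.int64(61)), (640, -640, 160, np.int64(137)), (640, -560, 80, np.int64(81)), (640, -560, 160, np.int64(50)), (640, 480, 80, np.int64(222)), (640, 480, 160, np.int64(983)), (640, 480, 240, np.int64(26)), (800, -160, 80, np.int64(122)), (800, -160, 160, np.int64(24)), (800, -80, 80, np.int64(222)), (800, -80, 160, np.int64(27)), (800, 0, 80, np.int64(172)), (800, 0, 160, np.int64(51))]
[(-80, 0, 80, np.int64(66)), (-80, 0, 160, np.int64(151)), (-80, 0, 240, np.int64(614)), (-80, 0, 320, np.int64(185)), (0, -80, 80, np.int64(133)), (0, -80, 160, np.int64(360)), (0, -80, 240, np.int64(672)), (0, -80, 320, np.int64(492)), (0, 0, 80, np.int64(489)), (0, 0, 160, np.int64(1327)), (0, 0, 240, np.int64(1418)), (0, 0, 320, np.int64(1402)), (0, 80, 320, np.int64(409)), (0, 80, 400, np.int64(244)), (400, 480, 160, np.int64(40)), (400, 560, 80, np.int64(23)), (400, 560, 160, np.int64(253)), (560, -640, 160, np.int64(46)), (560, -560, 80, np.int64(25)), (640, -640, 80, np.int64(26)), (640, -640, 160, np.int64(78)), (640, -560, 80, np.int64(50)), (640, -560, 160, np.int64(26)), (800, -160, 80, np.int64(56)), (800, -80, 80, np.int64(279)), (800, 0, 80, np.int64(261)), (800, 0, 160, np.int64(43)), (880, 560, 720, np.int64(1050))]
```

Call:
{"fn": "jog_arm", "kwargs": {
  "steps": [
    [1,0,0,0,0,0,-0.08],
    [1,0,0,0,0,0,-0.08],
    [1,0,0,0,0,0,0]
  ]
}}

```text
clock: 0.48
eef_pos: [205.7, 616.5, 404.3]
tool_rot: [-3.141, -0.001, 3.138]
force: [-0.5, -0.2, 0.1]
width: 85.8
gripper_force: 0.0
```

Call:
{"fn": "jog_arm", "kwargs": {
  "steps": [
    [1,-0.0355,-0.0893,0,0,0,0],
    [1,-0.0355,-0.0893,0,0,0,0],
    [1,-0.0355,-0.0893,0,0,0,0],
    [1,-0.0355,-0.0893,0,0,0,0],
    [1,-0.0355,-0.0893,0,0,0,0],
    [1,-0.0355,-0.0893,0,0,0,0],
    [1,-0.0355,-0.0893,0,0,0,0]
  ]
}}

```text
clock: 1.35
eef_pos: [329.7, 302.3, 404.8]
tool_rot: [3.141, 0.0, 3.136]
force: [0.7, -1.0, -0.2]
width: 85.4
gripper_force: 0.0
```

Call:
{"fn": "jog_arm", "kwargs": {
  "steps": [
    [1,-0.0355,-0.0893,0,0,0,0],
    [1,-0.0355,-0.0893,0,0,0,0],
    [1,-0.0355,-0.0893,0,0,0,0],
    [1,-0.0355,-0.0893,0,0,0,0],
    [1,-0.0355,-0.0893,0,0,0,0],
    [1,-0.0355,-0.0893,0,0,0,0],
    [1,-0.0355,-0.0893,0,0,0,0],
    [1,0,0,0,0,0,0],
    [1,0,0,0,0,0,0]
  ]
}}

```text
clock: 2.48
eef_pos: [452.7, -8.6, 404.5]
tool_rot: [3.141, -0.001, 3.138]
force: [-0.0, 0.4, -1.1]
width: 85.1
gripper_force: 0.0
```

Call:
{"fn": "jog_arm", "kwargs": {
  "steps": [
    [1,-0.003,0.001,0.07,0,0,0],
    [1,0,0,0.07,0,0,0],
    [1,0,0,0.07,0,0,0],
    [1,0,0,0.07,0,0,0],
    [1,0,0,0.07,0,0,0],
    [1,0,0,0.04,0,0,0],
    [1,0,0,0.022,0,0,0],
    [1,0,0,0,0,0,0]
  ]
}}

```text
clock: 3.48
eef_pos: [455.6, -7.3, 202.1]
tool_rot: [3.141, -0.007, -3.141]
force: [0.3, -0.0, -0.1]
width: 85.8
gripper_force: 0.0
```

```bash
python3 - <<'E'
from h import *
im=shot('scene','s2.png'); c=im['pixels'][100:280,220:460,::-1]; cv2.imwrite('pics/s2c.png',cv2.resize(c,None,fx=3,fy=3,interpolation=cv2.INTER_CUBIC))
print(read_state()['eef_pos'])
E
```

```text
[455.65636773  -7.53327776 202.52096536]
```

View pics/s2c.png

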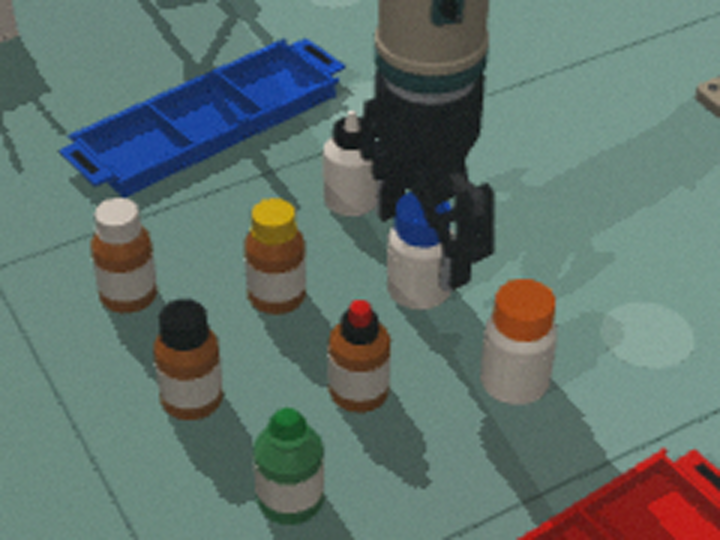

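The jar (about (420,240) in the crop) sits between the open fingers, and nothing else is touched. I'll go 3 mm lower and close.

Call:
{"fn": "jog_arm", "kwargs": {
  "steps": [
    [1,0,0,0.007,0,0,0],
    [-1,0,0,0,0,0,0],
    [-1,0,0,0,0,0,0],
    [-1,0,0,0,0,0,0],
    [-1,0,0,0,0,0,0],
    [-1,0,0,0,0,0,0],
    [-1,0,0,0,0,0,0]
  ]
}}

```text
clock: 4.4
eef_pos: [455.8, -8.2, 199.9]
tool_rot: [-3.141, -0.005, 3.14]
force: [-2.0, 0.2, 7.1]
width: 49.0
gripper_force: 61.2
```

```bash
python3 -c "
from h import *
s=read_state();print(s['qpos'].round(3),s['eef_pos'],s['width'],s['tool_rot'])"
```

```text
[ 0.039  0.738 -0.122  2.191  0.361  0.236  1.167] [455.76911406  -8.21860707 199.92161957] 48.99836498850578 [-3.14080898 -0.00497355  3.14045703]
```

Call:
{"fn": "jog_arm", "kwargs": {
  "steps": [
    [-1,0,0,-0.03,0,0,0],
    [-1,0,0,-0.06,0,0,0],
    [-1,0,0,-0.07,0,0,0],
    [-1,0,0,-0.07,0,0,0],
    [-1,0,0,-0.03,0,0,0],
    [-1,0,0,0,0,0,0]
  ]
}}

```text
clock: 5.15
eef_pos: [456.7, -8.3, 330.1]
tool_rot: [-3.141, -0.003, 3.14]
force: [0.2, 0.7, -1.8]
width: 49.0
gripper_force: 62.4
```

Call:
{"fn": "jog_arm", "kwargs": {
  "steps": [
    [-1,0.0035,0.04,0,0,0,0],
    [-1,0.0035,0.07,0,0,0,0],
    [-1,0.0035,0.08,0,0,0,0],
    [-1,0.0035,0.09,0,0,0,0],
    [-1,0.0035,0.09,0,0,0,0],
    [-1,0.0035,0.08,0,0,0,0],
    [-1,0.0035,0.07,0,0,0,0],
    [-1,0.0035,0.042,0,0,0,0],
    [-1,0,0,0,0,0,0],
    [-1,0,0,0,0,0,0]
  ]
}}

```text
clock: 6.4
eef_pos: [442.8, 271.2, 328.0]
tool_rot: [-3.139, -0.008, 3.139]
force: [0.5, -0.5, -1.9]
width: 49.2
gripper_force: 62.4
```

Call:
{"fn": "jog_arm", "kwargs": {
  "steps": [
    [-1,0,0.002,0.04,0,0,0],
    [-1,0,0,0.06,0,0,0],
    [-1,0,0,0.06,0,0,0],
    [-1,0,0,0.05,0,0,0],
    [-1,0,0,0.02,0,0,0],
    [-1,0,0,0.01,0,0,0],
    [-1,0,0,0,0,0,0]
  ]
}}

```text
clock: 7.28
eef_pos: [442.5, 273.2, 209.3]
tool_rot: [-3.141, -0.005, 3.14]
force: [0.4, 0.5, -1.1]
width: 49.1
gripper_force: 62.4
```

```bash
python3 - <<'E'
from h import *
im=shot('scene','s3.png'); c=im['pixels'][170:350,320:560,::-1]; cv2.imwrite('pics/s3c.png',cv2.resize(c,None,fx=3,fy=3,interpolation=cv2.INTER_CUBIC))
E
```

```text
(no output)
```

View pics/s3c.png

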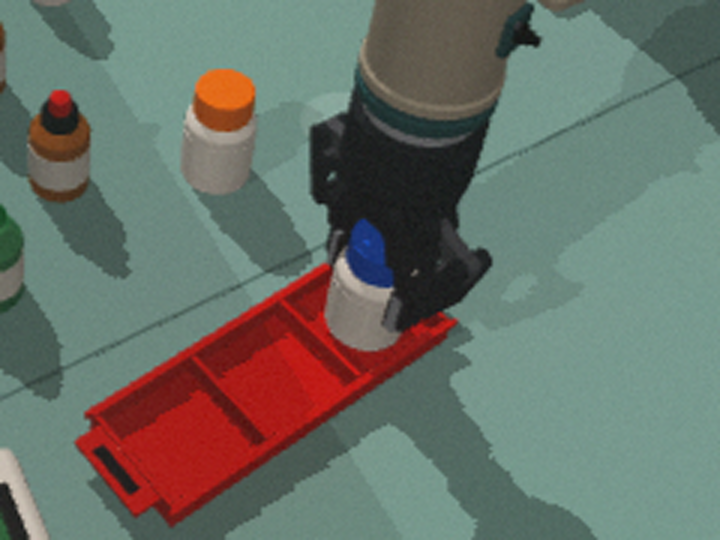

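The jar (370,310 in the crop) is inside the near compartment and clear of the walls. Next I lower it about 5 mm.

Call:
{"fn": "jog_arm", "kwargs": {
  "steps": [
    [-1,0,0,0.005,0,0,0],
    [-1,0,0,0.004,0,0,0],
    [-1,0,0,0.002,0,0,0],
    [-1,0,0,0,0,0,0]
  ]
}}

```text
clock: 7.82
eef_pos: [442.2, 273.5, 204.0]
tool_rot: [-3.141, -0.005, 3.14]
force: [-0.6, -0.8, 4.8]
width: 49.2
gripper_force: 63.1
```

Call:
{"fn": "jog_arm", "kwargs": {
  "steps": [
    [0.3,0,0,0,0,0,0],
    [1,0,0,0,0,0,0],
    [1,0,0,0,0,0,0],
    [1,0,0,0,0,0,0],
    [1,0,0,-0.04,0,0,0],
    [1,0,0,-0.07,0,0,0],
    [1,0,0,-0.08,0,0,0],
    [1,0,0,-0.07,0,0,0]
  ]
}}

```text
clock: 8.82
eef_pos: [443.0, 273.5, 334.7]
tool_rot: [-3.141, -0.006, 3.14]
force: [-0.3, -0.1, -0.7]
width: 85.4
gripper_force: 0.0
```

Call:
{"fn": "jog_arm", "kwargs": {
  "steps": [
    [1,-0.0478,-0.0862,0,0,0,0],
    [1,-0.0478,-0.0862,0,0,0,0],
    [1,-0.0478,-0.0862,0,0,0,0],
    [1,-0.0478,-0.0862,0,0,0,0],
    [1,-0.0478,-0.0862,0,0,0,0],
    [1,-0.0478,-0.0862,0,0,0,0],
    [1,-0.0478,-0.0862,0,0,0,0],
    [1,-0.0478,-0.0862,0,0,0,0],
    [1,-0.0478,-0.0862,0,0,0,0],
    [1,0,0,0,0,0,0]
  ]
}}

```text
clock: 10.07
eef_pos: [658.1, -120.4, 331.6]
tool_rot: [-3.137, -0.006, 3.132]
force: [-0.5, 0.7, -0.7]
width: 85.5
gripper_force: 0.0
```

Call:
{"fn": "jog_arm", "kwargs": {
  "steps": [
    [1,0,0,0.04,0,0,0],
    [1,0,0,0.02,0,0,0],
    [1,0,0,0,0,0,0]
  ]
}}

```text
clock: 10.45
eef_pos: [656.8, -114.0, 301.5]
tool_rot: [-3.141, -0.008, 3.141]
force: [-0.4, 0.0, 1.0]
width: 85.5
gripper_force: 0.0
```

Call:
{"fn": "jog_arm", "kwargs": {
  "steps": [
    [1,-0.002,-0.001,0.04,0,0.004,0],
    [1,0,0,0.06,0,0,0],
    [1,0,0,0.06,0,0,0],
    [1,0,0,0.034,0,0,0],
    [1,0,0,0.012,0,0,0],
    [1,0,0,0,0,0,0],
    [1,0,0,0,0,0,0]
  ]
}}

```text
clock: 11.32
eef_pos: [657.6, -115.3, 200.5]
tool_rot: [-3.141, -0.012, 3.14]
force: [-0.7, -0.5, -0.3]
width: 85.5
gripper_force: 0.0
```

Call:
{"fn": "jog_arm", "kwargs": {
  "steps": [
    [1,0,0,0.003,0,-0.006,0],
    [1,0,0,0,0,0,0],
    [-1,0,0,0,0,0,0],
    [-1,0,0,0,0,0,0],
    [-1,0,0,0,0,0,0],
    [-1,0,0,0,0,0,0],
    [-1,0,0,0,0,0,0],
    [-1,0,0,0,0,0,0]
  ]
}}

```text
clock: 12.32
eef_pos: [657.3, -115.3, 198.3]
tool_rot: [-3.141, -0.001, 3.14]
force: [0.3, 0.9, 4.7]
width: 44.5
gripper_force: 61.6
```

Call:
{"fn": "jog_arm", "kwargs": {
  "steps": [
    [-1,0,0,-0.03,0,0,0],
    [-1,0,0,-0.06,0,0,0],
    [-1,0,0,-0.07,0,0,0],
    [-1,0,0,-0.07,0,0,0],
    [-1,0,0,-0.03,0,0,0],
    [-1,0,0,0,0,0,0]
  ]
}}

```text
clock: 13.08
eef_pos: [657.3, -115.3, 328.6]
tool_rot: [-3.141, -0.001, 3.14]
force: [0.2, -0.2, -1.6]
width: 44.4
gripper_force: 61.3
```

Call:
{"fn": "jog_arm", "kwargs": {
  "steps": [
    [-1,0.0128,0.04,0,0,0,0],
    [-1,0.0128,0.07,0,0,0,0],
    [-1,0.0128,0.09,0,0,0,0],
    [-1,0.0128,0.1,0,0,0,0],
    [-1,0.0128,0.1,0,0,0,0],
    [-1,0.0128,0.1,0,0,0,0],
    [-1,0.0128,0.1,0,0,0,0],
    [-1,0.0128,0.09,0,0,0,0],
    [-1,0.0128,0.077,0,0,0,0],
    [-1,0.0128,0.04,0,0,0,0]
  ]
}}

```text
clock: 14.32
eef_pos: [591.3, 292.1, 326.1]
tool_rot: [-3.141, -0.005, -3.139]
force: [0.3, -1.2, -1.1]
width: 44.5
gripper_force: 61.3
```

Call:
{"fn": "jog_arm", "kwargs": {
  "steps": [
    [-1,0,0,0.02,0,0,0],
    [-1,0,0,0.04,0,0,0],
    [-1,0,0,0.02,0,0,0],
    [-1,0,0,0,0,0,0],
    [-1,0,0,0,0,0,0]
  ]
}}

```text
clock: 14.95
eef_pos: [594.3, 287.8, 288.1]
tool_rot: [-3.141, -0.001, 3.139]
force: [0.0, -0.4, -0.9]
width: 44.7
gripper_force: 61.3
```

Call:
{"fn": "jog_arm", "kwargs": {
  "steps": [
    [-1,0.002,0.001,0.04,0,0,0],
    [-1,0,0,0.05,0,0,0],
    [-1,0,0,0.045,0,0,0],
    [-1,0,0,0.02,0,0,0],
    [-1,0,0,0.006,0,0,0],
    [-1,0,0,0,0,0,0]
  ]
}}

```text
clock: 15.7
eef_pos: [593.0, 289.0, 208.0]
tool_rot: [-3.141, -0.001, 3.14]
force: [1.1, 1.6, -0.9]
width: 44.3
gripper_force: 61.3
```

Call:
{"fn": "jog_arm", "kwargs": {
  "steps": [
    [-1,0,0,0.004,0,0,0],
    [-1,0,0,0.004,0,0,0],
    [-1,0,0,0.002,0,0,0],
    [-1,0,0,0,0,0,0]
  ]
}}

```text
clock: 16.2
eef_pos: [592.7, 288.8, 202.3]
tool_rot: [-3.141, -0.002, 3.14]
force: [-0.7, -0.2, 0.9]
width: 44.6
gripper_force: 61.5
```

Call:
{"fn": "jog_arm", "kwargs": {
  "steps": [
    [-1,0,0,0.001,0,0,0],
    [0.3,0,0,0,0,0,0],
    [1,0,0,0,0,0,0],
    [1,0,0,0,0,0,0],
    [1,0,0,0,0,0,0],
    [1,0,0,-0.04,0,0,0],
    [1,0,0,-0.07,0,0,0],
    [1,0,0,-0.08,0,0,0],
    [1,0,0,-0.05,0,0,0],
    [1,0,0,0,0,0,0]
  ]
}}

```text
clock: 17.45
eef_pos: [593.7, 289.4, 325.5]
tool_rot: [3.139, 0.004, 3.14]
force: [-0.1, 0.5, -0.1]
width: 85.7
gripper_force: 0.0
```

```bash
python3 - <<'E'
from h import *
im=shot('scene','s4.png'); c=im['pixels'][100:360,220:480,::-1]; cv2.imwrite('pics/s4c.png',cv2.resize(c,None,fx=2.3,fy=2.3,interpolation=cv2.INTER_CUBIC))
E
```

```text
(no output)
```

View pics/s4c.png

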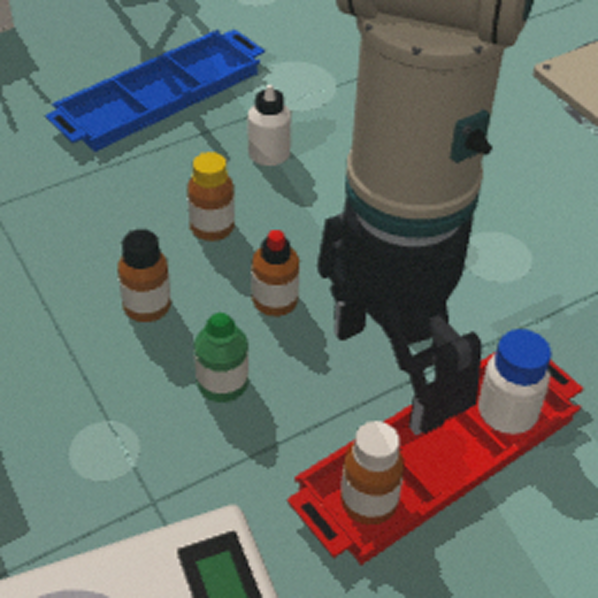

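The red kit stands upright in its carrier: jar at (515,390), white cap at (370,480). Next is the dropper.

Call:
{"fn": "jog_arm", "kwargs": {
  "steps": [
    [1,0.0145,-0.05,0,0,0,0],
    [1,0.0145,-0.08,0,0,0,0],
    [1,0.0145,-0.1,0,0,0,0],
    [1,0.0145,-0.1,0,0,0,0],
    [1,0.0145,-0.08,0,0,0,0],
    [1,0.0145,-0.043,0.02,0,0,0],
    [1,0,0,0.04,0,0,0],
    [1,0,0,0,0,0,0],
    [1,0,0,0,0,0,0]
  ]
}}

```text
clock: 18.62
eef_pos: [549.0, 63.6, 291.8]
tool_rot: [3.142, -0.002, -3.141]
force: [-0.5, 0.4, 0.8]
width: 85.5
gripper_force: 0.0
```

Call:
{"fn": "jog_arm", "kwargs": {
  "steps": [
    [1,-0.0025,-0.001,0.04,0,0,0],
    [1,0,0,0.06,0,0,0],
    [1,0,0,0.05,0,0,0],
    [1,0,0,0.025,0,0,0],
    [1,0,0,0.011,0,0,0],
    [1,0,0,0,0,0,0],
    [1,0,0,0,0,0,0]
  ]
}}

```text
clock: 19.5
eef_pos: [550.5, 61.9, 199.8]
tool_rot: [-3.141, -0.0, 3.14]
force: [-0.4, 0.2, -0.0]
width: 85.7
gripper_force: 0.0
```

Call:
{"fn": "jog_arm", "kwargs": {
  "steps": [
    [-1,0,0,0,0,0,0],
    [-1,0,0,0,0,0,0],
    [-1,0,0,0,0,0,0],
    [-1,0,0,0,0,0,0],
    [-1,0,0,0,0,0,0],
    [-1,0,0,0,0,0,0]
  ]
}}

```text
clock: 20.25
eef_pos: [550.2, 61.9, 199.7]
tool_rot: [-3.141, -0.001, 3.14]
force: [0.4, 0.2, 4.8]
width: 42.2
gripper_force: 60.6
```

Call:
{"fn": "jog_arm", "kwargs": {
  "steps": [
    [-1,0,0,-0.03,0,0,0],
    [-1,0,0,-0.06,0,0,0],
    [-1,0,0,-0.07,0,0,0],
    [-1,0,0,-0.07,0,0,0],
    [-1,0,0,-0.03,0,0,0],
    [-1,0,0,0,0,0,0]
  ]
}}

```text
clock: 21.0
eef_pos: [550.4, 61.9, 329.8]
tool_rot: [-3.141, 0.0, 3.14]
force: [-0.1, -0.5, -1.4]
width: 42.0
gripper_force: 61.0
```

Call:
{"fn": "jog_arm", "kwargs": {
  "steps": [
    [-1,-0.0065,-0.04,0,0,0,0],
    [-1,-0.0065,-0.06,0,0,0,0],
    [-1,-0.0065,-0.08,0,0,0,0],
    [-1,-0.0065,-0.08,0,0,0,0],
    [-1,-0.0065,-0.08,0,0,0,0],
    [-1,-0.0065,-0.08,0,0,0,0],
    [-1,-0.0065,-0.08,0,0,0,0],
    [-1,-0.0065,-0.07,0,0,0,0],
    [-1,-0.0065,-0.06,0,0,0,0],
    [-1,-0.0065,-0.034,0,0,0,0]
  ]
}}

```text
clock: 22.25
eef_pos: [581.5, -272.0, 327.1]
tool_rot: [-3.141, -0.005, 3.138]
force: [0.3, 0.5, -0.3]
width: 42.6
gripper_force: 61.0
```

Call:
{"fn": "jog_arm", "kwargs": {
  "steps": [
    [-1,0,0,0.02,0,0,0],
    [-1,0,0,0.04,0,0,0],
    [-1,0,0,0.02,0,0,0],
    [-1,0,0,0,0,0,0],
    [-1,0,0,0,0,0,0]
  ]
}}

```text
clock: 22.88
eef_pos: [582.6, -269.6, 289.6]
tool_rot: [-3.141, -0.001, 3.141]
force: [0.2, -0.2, -0.2]
width: 42.2
gripper_force: 61.0
```

Call:
{"fn": "jog_arm", "kwargs": {
  "steps": [
    [-1,0,-0.001,0.04,0,0,0],
    [-1,0,0,0.05,0,0,0],
    [-1,0,0,0.045,0,0,0],
    [-1,0,0,0.02,0,0,0],
    [-1,0,0,0.006,0,0,0],
    [-1,0,0,0,0,0,0]
  ]
}}

```text
clock: 23.62
eef_pos: [582.3, -270.8, 209.0]
tool_rot: [-3.141, -0.001, 3.14]
force: [-0.5, 0.4, -0.7]
width: 41.9
gripper_force: 61.0
```

Call:
{"fn": "jog_arm", "kwargs": {
  "steps": [
    [-1,0,0,0.004,0,0,0],
    [-1,0,0,0.004,0,0,0],
    [-1,0,0,0.002,0,0,0],
    [-1,0,0,0,0,0,0]
  ]
}}

```text
clock: 24.12
eef_pos: [582.1, -270.7, 203.7]
tool_rot: [-3.141, -0.002, 3.14]
force: [0.0, -0.7, -0.1]
width: 42.2
gripper_force: 61.0
```

Call:
{"fn": "jog_arm", "kwargs": {
  "steps": [
    [-1,0,0,0.002,0,0,0],
    [-1,0,0,0,0,0,0]
  ]
}}

```text
clock: 24.38
eef_pos: [582.1, -270.7, 203.7]
tool_rot: [-3.14, -0.002, 3.14]
force: [-1.8, 1.4, 6.2]
width: 42.4
gripper_force: 61.8
```

Call:
{"fn": "jog_arm", "kwargs": {
  "steps": [
    [0.3,0,0,0,0,0,0],
    [1,0,0,0,0,0,0],
    [1,0,0,0,0,0,0],
    [1,0,0,0,0,0,0],
    [1,0,0,-0.04,0,0,0],
    [1,0,0,-0.07,0,0,0],
    [1,0,0,-0.08,0,0,0],
    [1,0,0,-0.05,0,0,0],
    [1,0,0,0,0,0,0]
  ]
}}

```text
clock: 25.5
eef_pos: [583.2, -270.8, 326.3]
tool_rot: [-3.138, 0.004, 3.14]
force: [-0.2, -0.4, 0.3]
width: 85.6
gripper_force: 0.0
```

Call:
{"fn": "jog_arm", "kwargs": {
  "steps": [
    [1,0.009,0.05,0,0,0,0],
    [1,0.009,0.08,0,0,0,0],
    [1,0.009,0.09,0,0,0,0],
    [1,0.009,0.09,0,0,0,0],
    [1,0.009,0.08,0,0,0,0],
    [1,0.009,0.039,0.02,0,0,0],
    [1,0,0,0.04,0,0,0],
    [1,0,0,0,0,0,0],
    [1,0,0,0,0,0,0]
  ]
}}

```text
clock: 26.62
eef_pos: [555.6, -56.4, 292.7]
tool_rot: [-3.141, -0.002, 3.139]
force: [0.0, -0.8, 0.7]
width: 85.3
gripper_force: 0.0
```

Call:
{"fn": "jog_arm", "kwargs": {
  "steps": [
    [1,-0.001,0,0.04,0,0,0],
    [1,0,0,0.06,0,0,0],
    [1,0,0,0.05,0,0,0],
    [1,0,0,0.025,0,0,0],
    [1,0,0,0.012,0,0,0],
    [1,0,0,0,0,0,0],
    [1,0,0,0,0,0,0]
  ]
}}

```text
clock: 27.5
eef_pos: [556.3, -56.2, 199.8]
tool_rot: [-3.141, -0.0, 3.14]
force: [1.0, 0.3, 0.7]
width: 85.1
gripper_force: 0.0
```

Call:
{"fn": "jog_arm", "kwargs": {
  "steps": [
    [-1,0,0,0,0,0,0],
    [-1,0,0,0,0,0,0],
    [-1,0,0,0,0,0,0],
    [-1,0,0,0,0,0,0],
    [-1,0,0,0,0,0,0],
    [-1,0,0,0,0,0,0]
  ]
}}

```text
clock: 28.25
eef_pos: [556.0, -56.2, 199.7]
tool_rot: [-3.141, -0.001, 3.14]
force: [-1.0, 0.2, 4.6]
width: 44.4
gripper_force: 60.8
```

Call:
{"fn": "jog_arm", "kwargs": {
  "steps": [
    [-1,0,0,-0.03,0,0,0],
    [-1,0,0,-0.06,0,0,0],
    [-1,0,0,-0.07,0,0,0],
    [-1,0,0,-0.07,0,0,0],
    [-1,0,0,-0.03,0,0,0],
    [-1,0,0,0,0,0,0]
  ]
}}

```text
clock: 29.0
eef_pos: [556.2, -56.1, 329.9]
tool_rot: [-3.141, -0.0, 3.14]
force: [-0.2, 0.3, -2.1]
width: 44.1
gripper_force: 61.5
```

Call:
{"fn": "jog_arm", "kwargs": {
  "steps": [
    [-1,0.012,-0.03,0,0,0,0],
    [-1,0.012,-0.06,0,0,0,0],
    [-1,0.012,-0.07,0,0,0,0],
    [-1,0.012,-0.07,0,0,0,0],
    [-1,0.012,-0.07,0,0,0,0],
    [-1,0.012,-0.07,0,0,0,0],
    [-1,0.012,-0.05,0,0,0,0],
    [-1,0.012,-0.033,0,0,0,0],
    [-1,0,0,0.02,0,0,0],
    [-1,0,0,0.02,0,0,0]
  ]
}}

```text
clock: 30.25
eef_pos: [507.8, -281.2, 308.2]
tool_rot: [3.141, -0.003, 3.141]
force: [0.3, 0.4, -1.4]
width: 44.1
gripper_force: 61.5
```

Call:
{"fn": "jog_arm", "kwargs": {
  "steps": [
    [-1,0,0,0.04,0,0,0],
    [-1,0,0,0,0,0,0],
    [-1,0,0,0,0,0,0]
  ]
}}

```text
clock: 30.62
eef_pos: [508.2, -281.6, 289.4]
tool_rot: [-3.141, -0.002, 3.142]
force: [1.0, -0.5, -1.2]
width: 44.4
gripper_force: 61.5
```

```bash
python3 - <<'E'
from h import *
im=shot('scene','s5.png'); c=im['pixels'][60:220,200:440,::-1]; cv2.imwrite('pics/s5c.png',cv2.resize(c,None,fx=3,fy=3,interpolation=cv2.INTER_CUBIC))
E
```

```text
(no output)
```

View pics/s5c.png

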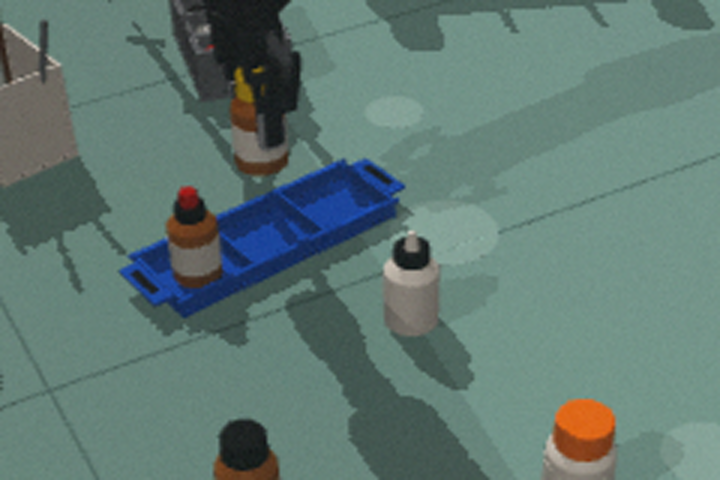

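The dropper stands in the far compartment (195,245 in the crop), and the yellow-capped bottle hangs over the middle one (260,130).

Call:
{"fn": "jog_arm", "kwargs": {
  "steps": [
    [-1,0,-0.001,0.04,0,0,0],
    [-1,0,0,0.05,0,0,0],
    [-1,0,0,0.045,0,0,0],
    [-1,0,0,0.02,0,0,0],
    [-1,0,0,0.006,0,0,0],
    [-1,0,0,0,0,0,0]
  ]
}}

```text
clock: 31.42
eef_pos: [507.9, -283.1, 209.5]
tool_rot: [-3.14, -0.001, 3.14]
force: [0.0, 0.2, -2.5]
width: 44.4
gripper_force: 61.5
```

Call:
{"fn": "jog_arm", "kwargs": {
  "steps": [
    [-1,0,0,0.004,0,0,0],
    [-1,0,0,0.004,0,0,0],
    [-1,0,0,0.003,0,0,0],
    [-1,0,0,0,0,0,0]
  ]
}}

```text
clock: 31.92
eef_pos: [507.6, -283.1, 203.8]
tool_rot: [-3.141, -0.002, 3.14]
force: [-1.4, 1.3, 2.7]
width: 43.9
gripper_force: 61.8
```

Call:
{"fn": "jog_arm", "kwargs": {
  "steps": [
    [0.3,0,0,0,0,0,0],
    [1,0,0,0,0,0,0],
    [1,0,0,0,0,0,0],
    [1,0,0,0,0,0,0],
    [1,0,0,-0.04,0,0,0],
    [1,0,0,-0.07,0,0,0],
    [1,0,0,-0.08,0,0,0],
    [1,0,0,-0.05,0,0,0],
    [1,0,0,0,0,0,0]
  ]
}}

```text
clock: 33.05
eef_pos: [508.4, -283.3, 325.3]
tool_rot: [-3.139, 0.002, 3.14]
force: [0.3, 0.1, -0.1]
width: 85.4
gripper_force: 0.0
```

Call:
{"fn": "jog_arm", "kwargs": {
  "steps": [
    [1,0.024,0.04,0,0,0,0],
    [1,0.024,0.07,0,0,0,0],
    [1,0.024,0.08,0,0,0,0],
    [1,0.024,0.07,0,0,0,0],
    [1,0.025,0.048,0.02,0,0,0],
    [1,0,0,0.04,0,0,0],
    [1,0,0,0,0,0,0],
    [1,0,0,0,0,0,0]
  ]
}}

```text
clock: 34.05
eef_pos: [447.5, -129.2, 293.2]
tool_rot: [-3.141, -0.002, 3.14]
force: [-0.2, -0.3, 0.6]
width: 85.8
gripper_force: 0.0
```

Call:
{"fn": "jog_arm", "kwargs": {
  "steps": [
    [1,0,0,0.04,0,0,0],
    [1,0,0,0.06,0,0,0],
    [1,0,0,0.05,0,0,0],
    [1,0,0,0.025,0,0,0],
    [1,0,0,0.011,0,0,0],
    [1,0,0,0,0,0,0],
    [1,0,0,0,0,0,0]
  ]
}}

```text
clock: 34.92
eef_pos: [447.5, -129.1, 201.0]
tool_rot: [-3.141, -0.001, 3.14]
force: [-0.0, -0.5, 0.7]
width: 86.0
gripper_force: 0.0
```

Call:
{"fn": "jog_arm", "kwargs": {
  "steps": [
    [-1,0,0,0,0,0,0],
    [-1,0,0,0,0,0,0],
    [-1,0,0,0,0,0,0],
    [-1,0,0,0,0,0,0],
    [-1,0,0,0,0,0,0],
    [-1,0,0,0,0,0,0]
  ]
}}

```text
clock: 35.67
eef_pos: [447.3, -129.0, 200.9]
tool_rot: [-3.14, -0.001, 3.14]
force: [-1.3, -0.1, 5.7]
width: 45.0
gripper_force: 61.2
```

Call:
{"fn": "jog_arm", "kwargs": {
  "steps": [
    [-1,0,0,-0.03,0,0,0],
    [-1,0,0,-0.06,0,0,0],
    [-1,0,0,-0.07,0,0,0],
    [-1,0,0,-0.07,0,0,0],
    [-1,0,0,-0.03,0,0,0],
    [-1,0,0,0,0,0,0]
  ]
}}

```text
clock: 36.42
eef_pos: [447.6, -129.0, 331.2]
tool_rot: [-3.14, 0.0, 3.14]
force: [0.7, 0.5, -2.5]
width: 44.8
gripper_force: 61.7
```

Call:
{"fn": "jog_arm", "kwargs": {
  "steps": [
    [-1,0.005,-0.03,0,0,0,0],
    [-1,0.005,-0.06,0,0,0,0],
    [-1,0.005,-0.07,0,0,0,0],
    [-1,0.005,-0.07,0,0,0,0],
    [-1,0.005,-0.06,0,0,0,0],
    [-1,0.005,-0.042,0,0,0,0],
    [-1,0,0,0.04,0,0,0],
    [-1,0,0,0.04,0,0,0],
    [-1,0,0,0,0,0,0],
    [-1,0,0,0,0,0,0]
  ]
}}

```text
clock: 37.67
eef_pos: [432.0, -295.3, 290.3]
tool_rot: [-3.141, -0.002, 3.14]
force: [0.3, 0.5, -1.5]
width: 45.4
gripper_force: 61.7
```

Call:
{"fn": "jog_arm", "kwargs": {
  "steps": [
    [-1,-0.001,0.001,0.04,0,0,0],
    [-1,0,0,0.05,0,0,0],
    [-1,0,0,0.045,0,0,0],
    [-1,0,0,0.02,0,0,0],
    [-1,0,0,0.006,0,0,0],
    [-1,0,0,0,0,0,0]
  ]
}}

```text
clock: 38.42
eef_pos: [432.8, -294.6, 210.5]
tool_rot: [-3.14, -0.001, 3.14]
force: [0.5, -0.7, -0.8]
width: 45.1
gripper_force: 61.7
```

Call:
{"fn": "jog_arm", "kwargs": {
  "steps": [
    [-1,0,0,0.004,0,0,0],
    [-1,0,0,0.004,0,0,0],
    [-1,0,0,0.003,0,0,0],
    [-1,0,0,0,0,0,0]
  ]
}}

```text
clock: 38.92
eef_pos: [432.6, -294.5, 205.0]
tool_rot: [-3.14, -0.002, 3.14]
force: [-1.4, 0.2, 4.0]
width: 45.2
gripper_force: 62.2
```

Call:
{"fn": "jog_arm", "kwargs": {
  "steps": [
    [0.3,0,0,0,0,0,0],
    [1,0,0,0,0,0,0],
    [1,0,0,0,0,0,0],
    [1,0,0,0,0,0,0],
    [1,0,0,-0.04,0,0,0],
    [1,0,0,-0.08,0,0,0],
    [1,0,0,-0.1,0,0,0],
    [1,0,0,-0.1,0,0,0],
    [1,0,0,0,0,0,0],
    [1,0,0,0,0,0,0]
  ]
}}

```text
clock: 40.17
eef_pos: [432.3, -294.3, 364.0]
tool_rot: [-3.141, -0.003, 3.14]
force: [-0.0, 0.3, -0.8]
width: 85.5
gripper_force: 0.0
```

```bash
python3 - <<'E'
from h import *
im=shot('scene','scene9.png')
E
```

```text
(no output)
```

View pics/scene9.png

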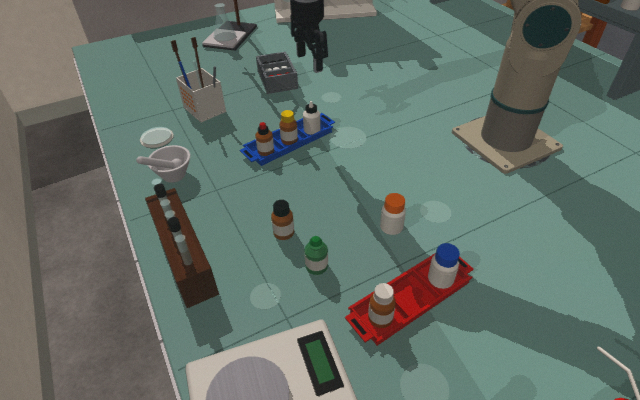

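All five stand upright in their own compartments: the blue carrier at (265..311,120..140), the red at (382,305) and (445,267). The stock that stays has not moved, and the arm is clear.

```bash
python3 -c "
from cell import *
print(finish_job())"
```

```text
the job is handed in; nothing more can be done
None
```

Both kits are made up and the job is handed in: the final picture showed all five items upright in their own compartments and the other stock unmoved, at about 40 s of the 147 s; no verdict came back.

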